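# Open the whiteboard-cleaner bottle's safety cap

## Task

The whiteboard-cleaner bottle with the red safety cap is standing a little high in its caddy: push it down until it is fully home in its well, then press the cap down, twist it anticlockwise until it comes free, and lift it off. Finish while still holding the cap in the gripper, upright and about 5 cm straight above the open bottle, ready for the spray bottle to be refilled. Leave the bottle fully home in the caddy and everything else on the desk where it is.

Things in the scene. Friction and masses are not known exactly. Their poses are not given: they have to be found in the camera images.
- caddy: Dark blue whiteboard-care caddy, 222 x 88 mm, fixed to the desk; place and yaw vary. Origin: on the desk under the centre of its square bottle well; its x axis points from the well along its low tray. The well is 66 mm square inside, 80 mm outside, rim 54 mm above the desk, floor 8 mm above the desk; its rubber lining keeps the bottle from turning or tipping.
- caddy_tray (a point): Middle of the floor of the caddy's tray, 107 mm from the caddy's origin; the tray is 134 x 76 mm inside, its walls reach 30 mm above the desk; an eraser and a marker lie in it.
- bottle (a joint): Height of the bottle on its stiff slide in the well, m, growing upward: 0 at the start (8 mm too high), -0.008 when fully home on the well's floor. About 7 N of push moves it down; about 15 N of pull, through a cap still locked on it, would draw it up. A push on the cap therefore seats the bottle before the cap unlocks.
- bottle_mouth (a point): Centre of the mouth's rim, on the bottle's vertical axis, 165 mm above the desk at the start, 157 mm with the bottle home; axes parallel to the caddy's. The bottle is pale with a teal label, 64 mm square, 105 mm high to its shoulder, which slopes in over 18 mm to a 26 mm thick neck with a 39 mm collar at its foot; rim 149 mm above its underside.
- bottle_mark (a point): Red index mark on the bottle's shoulder, 24 mm from its axis on its x side, 37 mm below the mouth.
- cap: Red ribbed push-and-turn safety cap on the bottle, 48 mm in diameter, 33 mm high, about 30 g. Origin: centre of its open lower edge, 21.5 mm below the bottle mouth at the start; z up along its axis. Its yaw relative to the bottle is 0 within 0.09 rad at the start. Two lugs inside it hook under two lugs of the neck.
- cap_top (a point): Centre of the cap's flat top, 11.5 mm above the bottle mouth at the start, with a white anticlockwise arrow. A sprung liner inside pushes the cap up with 5.5 N, 1.3 N more per mm pressed. Pressed more than 4.5 mm down relative to the bottle (about 11 N) it clears the catch and can turn; it bottoms out 6.2 mm down, at 13.5 N.
- cap_mark (a point): White index mark on the cap's top, 16 mm from the axis. Held pressed, the cap turns anticlockwise seen from above: from 0.98 rad (56 deg) from its 0 yaw it is past the catch, springs up and is free to lift straight off; the two marks line up at 1.40 rad (80 deg); at about 2.3 rad (132 deg) it meets a stop. Clockwise it is blocked.
- eraser: Blue and grey whiteboard eraser lying in the caddy's tray, 114 x 38 x 28 mm; origin under its centre; to be left alone.
- marker: White marker pen with green cap lying in the caddy's tray, 116 mm long, 18 mm thick; to be left alone.
- desk_tray: Low black tray fixed to the desk, 230 x 100 x 22 mm, origin under its centre, holding the stapler and the note pad. It and the caddy may change places.
- stapler: Teal and black stapler in the black tray, 120 x 34 x 50 mm; to be left alone.
- note_pad: Pad of yellow and pink notes in the black tray, 74 x 74 x 19 mm; to be left alone.
- spray_bottle: Empty round spray bottle without its head, teal label, 72 mm in diameter, 168 mm high, to the robot's left; origin under its centre; to be left alone.
- spray_head: White trigger head of the spray bottle lying on the desk at the robot's left, about 95 x 65 mm, 31 mm high; to be left alone.
- mug: Blue mug, 82 mm in diameter, 93 mm high, at the robot's right; origin under its centre; to be left alone.

How it is judged:
By the outcome, as a careful person would: the job done as asked, in the order asked, and still so for the second after the job is handed in, while the arm keeps its last pose, push and grip.
It also fails if it takes over 42 s, if anything falls off the work surface, if the arm or the gripper's body presses on something with over 40 N, if the wrist force passes 120 N, or if a joint passes its speed limit or range.

## Robot

A 6-joint arm with a two-finger parallel gripper is mounted at the origin on the work surface. World frame = base frame: x ahead of the robot, y to its left, z up, the work surface at z = 0. Lengths are in m, angles in rad, forces in N, time in s.
With the tool pointing down it reaches from about 0.35 to 0.85 m from the base axis. Payload 8.1 kg.
Tool frame: the origin (TCP) lies midway between the tips of the shut fingers; the grasp point (between the pads) lies 19 mm behind it (robot.tcp_to_grasp is the distance from the TCP to the grasp point, in m); x points along the fingers, y is the direction in which the jaws open and shut, and the axes are right-handed (so a half turn about x gives the same grasp; the last joint's range is limited). The gripper opens to 93 mm and grips with 3 to 60 N. Pads are 15 mm wide; open, the fingers measure 128 mm over their backs; the gripper's body (75 mm by 188 mm) begins 65 mm behind the grasp point.
Start: joints at [1.024, 0.13, 1.488, -0, 1.523, -0.085], TCP at [0.267, 0.537, 0.219] pointing down, gripper open.
Joint ranges: [-2.96, 2.96], [-0.89, 2.26], [0.02, 2.5], [-1.34, 4.48], [0, 2.73], [-2.66, 2.66]. Speed limits (rad/s): [2.39, 2.39, 2.79, 3.14, 3.14, 3.14].

## Interface

Orientations are given as a rotation vector (axis times angle).
In Python, from plant import robot gives the robot as it stands.
- The arm moves only by the tool play_rows, never from a script. Its argument "plan" is a list of rows, each an object with "slide": the shift along the world's x, y, z as a fraction of full scale, a list of three; "roll": the turn about the world's z as a fraction of full scale; "fingers": the gripper command: -1 is shut, 1 is fully open, values between are in proportion. A call has 1 to 20 rows; each row shifts and turns the commanded pose from where the row before left it; what a row does not reach is not made up. Full scale, the value 1, is 30 mm for a shift and 8 degrees for a turn. A row lasts 1/8 s, in which the tool goes at most 62.5 mm and 10.7 degrees, less where a joint would pass 70% of its speed; a pose out of reach is approached as far as the arm can. A call with a number of a shift or a turn outside -1 to 1 is refused whole. A call with a gripper value outside its range is refused whole. The fingers move at their own pace and stop on an object; "squeeze" is the grip in N (left out, the last holds). Time passes only in rows, so rows that do not move let the fingers close. It gives the time, the measured TCP pose, the force and the opening at its end, in the units of the state.
- robot.read_state(): the state, without advancing time (a new reading comes with each control period).
- robot.read_camera(name): name is "side" or "top"; returns the picture (384x512x3 uint8, red, green, blue); there is no depth.
- robot.get_calibration(name): a dict with "fx", "fy", "cx", "cy" (pixels), "distortion" ([k1, k2, p1, p2, k3] as OpenCV has them; the pictures are not rectified), "R" (3x3) and "t" (3): a world point X has camera coordinates R X + t. Camera axes: x right, y down, z forward; pixel columns grow to the right and rows downward; lengths in m; the calibration is good to about 2 mm. A picture is of the moment at which its call begins. get_calibration takes no time and is no camera call.
- robot.close_job(): hands the job in, once; it reports no verdict.
Trained networks look in the newest picture that a camera, given by its name, has taken for a name from the list of things; names that differ only in an ending like _2 or _b are one class to them, and where a whole thing is asked for, a point or a joint stands for the part that bears it (a point fixed in the world has none). Each returns a list of dicts, best first, with "p" (0 to 1); they miss things now and then, are a little off and sometimes report something else, mostly with a low value. They report only what shows in the picture. A call takes as long as a camera call.
- robot.boxes_of(camera, target): "extent" ([centre column, centre row, width, height] in pixels, round what is visible of it).
- robot.regions_of(camera, target): "region" (384x512 bool, what is visible of it) and "extent" ([centre column, centre row, width, height] in pixels, round what is visible of it).
- robot.mark_of(camera, target): "point" ([column, row] in pixels: a listed point, or the origin of a listed thing).
The state is a dict: "t": time; "q": joint angles; "dq": joint speeds; "joint_torque": joint torques, N m; "tool_pos": TCP position; "orientation": TCP orientation; "force": force on the tool from outside, world axes, zero at the start; "wrist_torque": the same for the moment, N m; "opening": finger opening in m.
Only numpy, scipy, OpenCV 4.12 (cv2) and the standard library are available. Lean on these libraries where they do the work, as an engineer would, in place of code of your own. Each camera call takes 0.05 s, during which the arm holds its last target.

## Working session

There is one attempt and no reset: what is moved stays moved. The work goes in short steps, Python scripts to look and compute and a tool call to move; the robot and the scene stay as the last step left them, time stands still between calls to the robot, and variables do not carry over. Pictures are saved under pics/ and viewed, and the job is handed in when it is done.

Besides the shell and the picture viewer there is one more tool, called in YAML: its name, and indented under it one key for each argument. play_rows: Moves the arm, as the interface text tells. Its arguments: {"type":"object","properties":{"plan":{"type":"array","items":{"type":"object","properties":{"slide":{"type":"array","items":{"type":"number","minimum":-1,"maximum":1}},"roll":{"type":"number","minimum":-1,"maximum":1},"fingers":{"type":"number"}}}},"squeeze":{"type":"number"}},"required":["plan"]}

```bash
mkdir -p pics; ls
cat > h.py <<'E'
import numpy as np, cv2
from plant import robot
def cal(n):
    c=robot.get_calibration(n); K=np.array([[c['fx'],0,c['cx']],[0,c['fy'],c['cy']],[0,0,1.]]); return K,np.array(c['distortion'],float),np.array(c['R']),np.array(c['t'])
def ray(n,p):
    K,d,R,t=cal(n); u=cv2.undistortPoints(np.array([[p]],float),K,d)[0,0]
    return -R.T@t, R.T@np.array([u[0],u[1],1.])
def atz(n,p,z):
    o,v=ray(n,p); return o+v*(z-o[2])/v[2]
def proj(n,X):
    K,d,R,t=cal(n); return cv2.projectPoints(np.array([X],float),cv2.Rodrigues(R)[0],t,K,d)[0][0,0]
def tri(ps):
    A=np.zeros((3,3));b=np.zeros(3)
    for n,p in ps:
        o,v=ray(n,p);v/=np.linalg.norm(v);P=np.eye(3)-np.outer(v,v);A+=P;b+=P@o
    return np.linalg.solve(A,b)
def snap(n,f):
    im=robot.read_camera(n); cv2.imwrite(f'pics/{f}.png',im[:,:,::-1]); return im
E
python3 - <<'E'
from h import *
np.set_printoptions(precision=4,suppress=True)
s=robot.read_state(); print(s)
for n in('top','side'):
    snap(n,n+'0')
    o,v=ray(n,(256,192));print(n,o,v)
    for t in('cap_top','cap_mark','bottle_mark','bottle_mouth','caddy','caddy_tray','cap'):
        print(n,t,[(np.round(d['point'],1),round(d['p'],2)) for d in robot.mark_of(n,t)[:2]])
print(robot.read_state()['t'],robot.tcp_to_grasp)
E
```

```text
pics
{'t': 0.0, 'q': array([ 1.0236,  0.1311,  1.4892, -0.    ,  1.523 , -0.0854]), 'dq': array([-0.0006, -0.0008, -0.0009,  0.0014,  0.0003,  0.0004]), 'joint_torque': array([  0.0005, -55.9824, -49.178 ,   0.0769,   0.0352,  -0.0002]), 'tool_pos': array([0.267 , 0.5367, 0.2176]), 'orientation': array([ 0.3608,  1.5408, -0.3635]), 'force': array([ 0.1908, -0.1219,  0.2494]), 'wrist_torque': array([-0.0039, -0.0044, -0.0088]), 'opening': 0.09269110951194588}
top [ 0.2602 -0.0196  1.1705] [ 0.214   0.0044 -0.977 ]
top cap_top [(array([207.6, 157.1]), 0.7), (array([308.1, 169.8]), 0.63)]
top cap_mark [(array([188.5, 174.6]), 0.83)]
top bottle_mark [(array([190.4, 168.6]), 0.59), (array([198.9, 158.6]), 0.34)]
top bottle_mouth [(array([185.8, 177.1]), 0.7)]
top caddy [(array([191.2, 185.3]), 0.96), (array([212.6, 159.6]), 0.58)]
top caddy_tray [(array([205.9, 160.2]), 0.57), (array([214. , 162.5]), 0.42)]
top cap [(array([183.8, 176.9]), 0.56)]
side [ 0.0797 -0.838   1.0843] [ 0.3069  0.6202 -0.7222]
side cap_top [(array([243.3, 141.9]), 0.44)]
side cap_mark [(array([243.6, 141.2]), 0.45), (array([271.1, 171.9]), 0.44)]
side bottle_mark [(array([246.6, 148. ]), 0.65)]
side bottle_mouth [(array([245.3, 143.9]), 0.75)]
side caddy [(array([244.2, 175.3]), 0.79), (array([266.9, 257.3]), 0.7)]
side caddy_tray [(array([275.3, 174.5]), 0.71), (array([240.2, 173.4]), 0.21)]
side cap [(array([244.1, 148.8]), 0.63)]
0.8 0.0188
```

Run:
```python
import cv2
a=cv2.imread('pics/top0.png');b=cv2.imread('pics/side0.png')
cv2.imwrite('pics/top0c.png',cv2.resize(a[110:230,130:290],None,fx=5,fy=5,interpolation=2))
cv2.imwrite('pics/side0c.png',cv2.resize(b[110:230,190:350],None,fx=5,fy=5,interpolation=2))
```

```text
(no output)
```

View pics/top0.png

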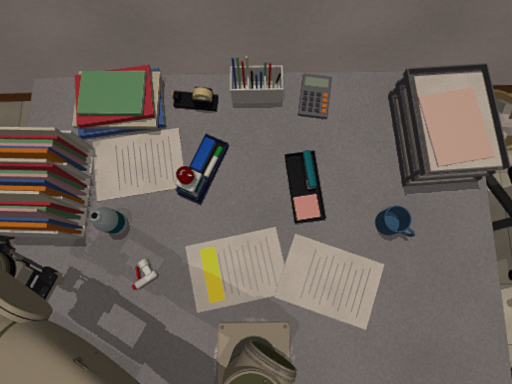

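View pics/side0.png

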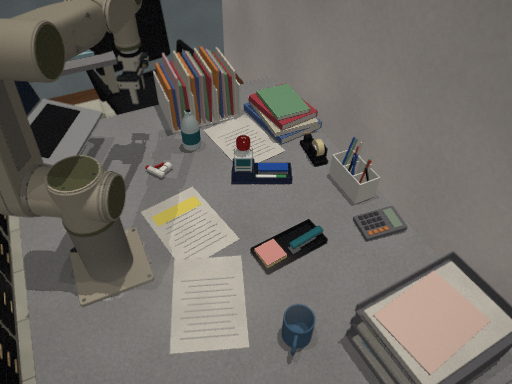

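View pics/top0c.png

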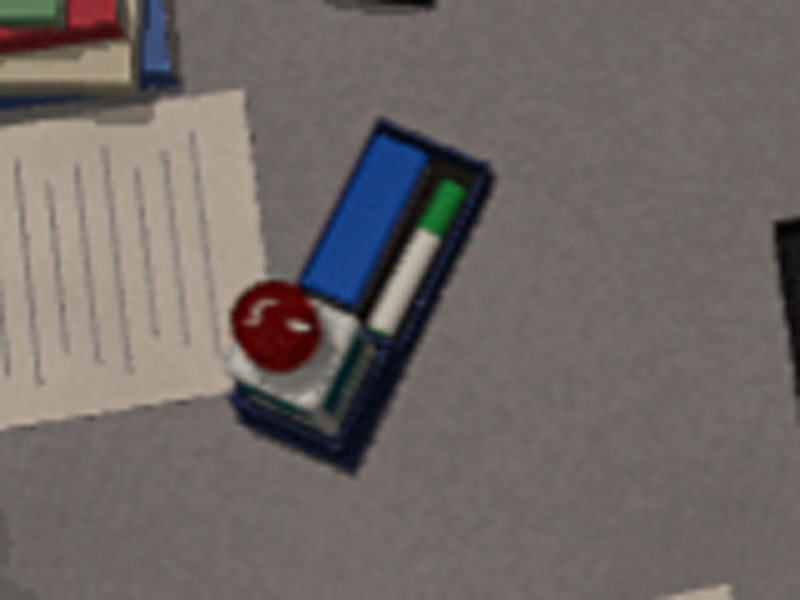

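View pics/side0c.png

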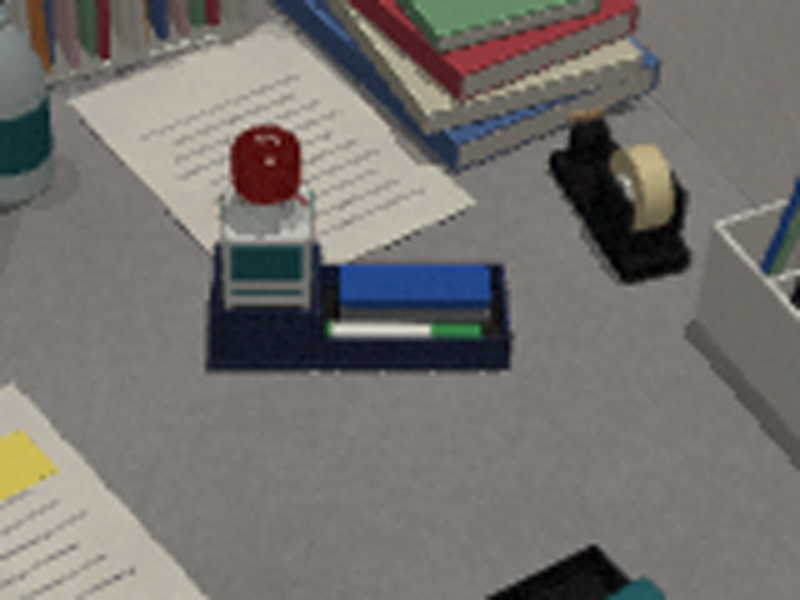

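The top view shows the red cap at about (185,175), with the caddy tray running up and to the right. In the side view the cap top is at about (243,139). Next I'll fit the cap silhouette in both views.

```bash
cat >> h.py <<'E'
def redmask(im,c,r=16):
    h=cv2.cvtColor(im,cv2.COLOR_RGB2HSV); m=((h[...,0]<8)|(h[...,0]>172))&(h[...,1]>140)&(h[...,2]>40)
    w=np.zeros_like(m); c=np.round(c).astype(int); w[c[1]-r:c[1]+r,c[0]-r:c[0]+r]=1; m=(m&w).astype(np.uint8)
    k,l,st,_=cv2.connectedComponentsWithStats(m); i=1+np.argmax(st[1:,4]); return cv2.morphologyEx((l==i).astype(np.uint8),cv2.MORPH_CLOSE,np.ones((3,3)))
def capsil(n,x,y,z0,s=8):
    K,d,R,t=cal(n); a=np.linspace(0,2*np.pi,60)
    P=np.array([[x+.024*np.cos(q),y+.024*np.sin(q),z] for z in(z0,z0+.033) for q in a])
    p=cv2.projectPoints(P,cv2.Rodrigues(R)[0],t,K,d)[0][:,0]
    return cv2.convexHull(p.astype(np.float32))[:,0]
def mstat(poly):
    m=cv2.moments(poly); return np.array([m['m10']/m['m00'],m['m01']/m['m00']]),m['m00']
E
python3 - <<'E'
from h import *
from scipy.optimize import least_squares
np.set_printoptions(precision=4,suppress=True)
C={}
for n,c in(('top',(185,175)),('side',(243,143))):
    im=cv2.imread(f'pics/{n}0.png')[:,:,::-1].copy(); m=redmask(im,c)
    mm=cv2.moments(m,True); C[n]=np.array([mm['m10'],mm['m01']])/mm['m00']; print(n,C[n],mm['m00'],cv2.boundingRect(m))
for fixed in(1,0):
    f=lambda v:np.concatenate([mstat(capsil(n,v[0],v[1],.1435 if fixed else v[2]))[0]-C[n] for n in C])
    r=least_squares(f,[.5,.2,.1435]);print(r.x,r.fun)
x,y,_=r.x
for n in C: p=capsil(n,*r.x); print(n,mstat(p)[1],p.min(0),p.max(0))
# one view each
for n in C:
    r=least_squares(lambda v:mstat(capsil(n,v[0],v[1],.1435))[0]-C[n],[.5,.2]);print(n,r.x)
for z,p in((.03,(378/5+130,120/5+110)),(.03,(493/5+130,165/5+110)),(0.054,(352/5+130,470/5+110)),(0,(352/5+130,472/5+110)),(.054,(235/5+130,400/5+110))): print(z,atz('top',p,z))
for p in((207,475),(510,370)):
  print(atz('side',(p[0]/5+190,370/5+110),0))
s=robot.read_state(); R=cv2.Rodrigues(s['orientation'])[0]; print(R)
print('spray',[d['point'] for d in robot.mark_of('top','spray_bottle')[:2]],[atz('top',d['point'],0) for d in robot.mark_of('top','spray_bottle')[:1]])
E
```

```text
top [184.9017 174.8675] 234.0 (177, 166, 17, 18)
side [242.8779 142.7558] 172.0 (237, 136, 13, 15)
[0.534  0.1881 0.1435] [-0.1309  0.1907  0.2372  0.088 ]
[0.5339 0.1877 0.1444] [-0.0511  0.1218  0.2716 -0.0416]
top 275.4542061154498 [175.3315 165.4023] [194.3014 184.5918]
side 197.26693777029868 [236.1477 134.6514] [250.0673 150.8352]
top [0.5345 0.1878]
side [0.5334 0.1889]
0.03 [0.7091 0.1497 0.03  ]
0.03 [0.6764 0.0734 0.03  ]
0.054 [0.4691 0.1591 0.054 ]
0 [0.4778 0.1677 0.    ]
0.054 [0.5149 0.2336 0.054 ]
[0.4759 0.168  0.    ]
[0.6783 0.0742 0.    ]
[[ 0.      0.4455  0.8953]
 [ 0.0001  0.8953 -0.4455]
 [-1.      0.0001 -0.    ]]
spray [[116.7, 222.2]] [array([0.4229, 0.44  , 0.    ])]
```

play_rows:
  plan:
    - {"slide":[0.742,-0.969,0],"roll":0,"fingers":1}
    - {"slide":[0.742,-0.969,0],"roll":0,"fingers":1}
    - {"slide":[0.742,-0.969,0],"roll":0,"fingers":1}
    - {"slide":[0.742,-0.969,0],"roll":0,"fingers":1}
    - {"slide":[0.742,-0.969,0],"roll":0,"fingers":1}
    - {"slide":[0.742,-0.969,0],"roll":0,"fingers":1}
    - {"slide":[0.742,-0.969,0],"roll":0,"fingers":1}
    - {"slide":[0.742,-0.969,0],"roll":0,"fingers":1}
    - {"slide":[0.742,-0.969,0],"roll":0,"fingers":1}
    - {"slide":[0.742,-0.969,0],"roll":0,"fingers":1}
    - {"slide":[0.742,-0.969,0],"roll":0,"fingers":1}
    - {"slide":[0.742,-0.969,0],"roll":0,"fingers":1}
    - {"slide":[0,0,0],"roll":0,"fingers":1}
    - {"slide":[0,0,0],"roll":0,"fingers":1}

```text
t: 2.65
tool_pos: [0.5341, 0.1886, 0.2186]
orientation: [0.363, 1.541, -0.362]
force: [-0.4, -0.1, 0.0]
opening: 0.0931
```

Run:
```python
from h import *
b=snap('side','side1');a=snap('top','top1')
x=np.hstack([cv2.resize(i[:,:,::-1],None,fx=4,fy=4,interpolation=2) for i in (b[70:210,195:290],a[110:250,140:235])])
cv2.imwrite('pics/s1.png',x); s=robot.read_state();print(s['q'],s['tool_pos'],s['t'])
```

```text
[ 2.49798877e-01  4.00749696e-02  1.58367303e+00  3.05413738e-04
  1.51798527e+00 -8.60166117e-01] [0.53390472 0.18917273 0.21864325] 2.75
```

View pics/s1.png

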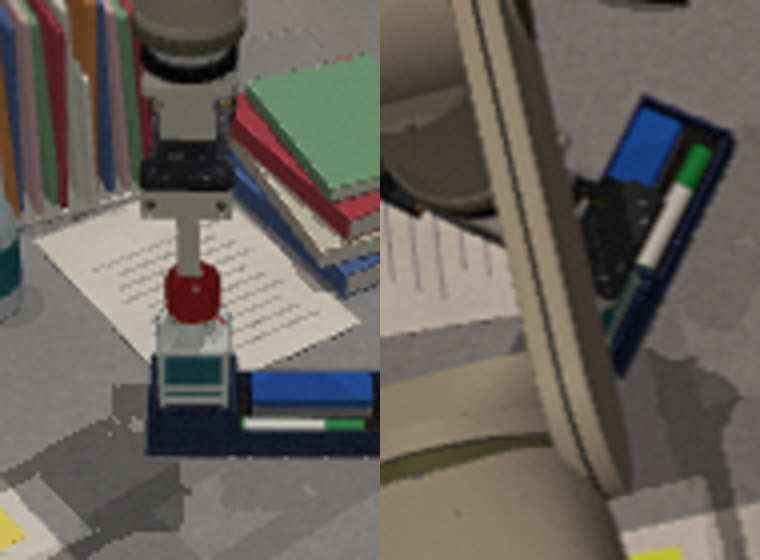

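The side view (left half) shows the fingers straddling the cap and centred on it. Next is the descent, then the grip.

play_rows:
  plan:
    - {"slide":[0,0,-0.622],"roll":0,"fingers":1}
    - {"slide":[0,0,-0.622],"roll":0,"fingers":1}
    - {"slide":[0,0,-0.622],"roll":0,"fingers":1}
    - {"slide":[0,0,-0.622],"roll":0,"fingers":1}
    - {"slide":[0,0,0],"roll":0,"fingers":1}
    - {"slide":[0,0,0],"roll":0,"fingers":-1}
    - {"slide":[0,0,0],"roll":0,"fingers":-1}
    - {"slide":[0,0,0],"roll":0,"fingers":-1}
    - {"slide":[0,0,0],"roll":0,"fingers":-1}
    - {"slide":[0,0,0],"roll":0,"fingers":-1}
    - {"slide":[0,0,0],"roll":0,"fingers":-1}
  squeeze: 40

```text
t: 4.12
tool_pos: [0.5347, 0.1886, 0.1442]
orientation: [0.362, 1.54, -0.362]
force: [1.6, 1.1, -0.4]
opening: 0.0469
```

play_rows:
  plan:
    - {"slide":[0,0,-0.1],"roll":0,"fingers":-1}
    - {"slide":[0,0,-0.1],"roll":0,"fingers":-1}
    - {"slide":[0,0,0],"roll":0,"fingers":-1}

```text
t: 4.5
tool_pos: [0.5347, 0.1886, 0.1388]
orientation: [0.363, 1.54, -0.362]
force: [-1.7, 0.5, 6.9]
opening: 0.0471
```

play_rows:
  plan:
    - {"slide":[0,0,-0.1],"roll":0,"fingers":-1}
    - {"slide":[0,0,0],"roll":0,"fingers":-1}

```text
t: 4.75
tool_pos: [0.5348, 0.1886, 0.1359]
orientation: [0.362, 1.539, -0.361]
force: [-1.3, 0.4, 6.4]
opening: 0.0473
```

play_rows:
  plan:
    - {"slide":[0,0,-0.1],"roll":0,"fingers":-1}
    - {"slide":[0,0,0],"roll":0,"fingers":-1}

```text
t: 5.0
tool_pos: [0.5349, 0.1886, 0.1332]
orientation: [0.363, 1.539, -0.361]
force: [-3.3, -0.7, 9.8]
opening: 0.0468
```

play_rows:
  plan:
    - {"slide":[0,0,-0.06],"roll":0,"fingers":-1}
    - {"slide":[0,0,0],"roll":0,"fingers":-1}

```text
t: 5.25
tool_pos: [0.5349, 0.1886, 0.1317]
orientation: [0.363, 1.539, -0.361]
force: [-3.9, -0.4, 10.4]
opening: 0.0467
```

play_rows:
  plan:
    - {"slide":[0,0,-0.05],"roll":0,"fingers":-1}
    - {"slide":[0,0,0],"roll":0,"fingers":-1}

```text
t: 5.5
tool_pos: [0.5349, 0.1886, 0.1305]
orientation: [0.363, 1.539, -0.361]
force: [-5.4, -0.9, 12.7]
opening: 0.0469
```

play_rows:
  plan:
    - {"slide":[0,0,-0.04],"roll":0,"fingers":-1}
    - {"slide":[0,0,0],"roll":0,"fingers":-1}

```text
t: 5.75
tool_pos: [0.535, 0.1886, 0.1298]
orientation: [0.363, 1.539, -0.361]
force: [-6.2, -1.1, 15.1]
opening: 0.0468
```

play_rows:
  plan:
    - {"slide":[0,0,0],"roll":0.6,"fingers":-1}
    - {"slide":[0,0,0],"roll":0.7,"fingers":-1}
    - {"slide":[0,0,0],"roll":0.7,"fingers":-1}
    - {"slide":[0,0,0],"roll":0,"fingers":-1}

```text
t: 6.25
tool_pos: [0.536, 0.1887, 0.1301]
orientation: [0.143, 1.562, -0.141]
force: [-1.6, 0.3, 12.9]
opening: 0.0468
```

Run:
```python
from h import *
s=robot.read_state();print({k:np.round(s[k],3) for k in('q','force','wrist_torque','tool_pos')})
b=snap('side','side2')
cv2.imwrite('pics/s2.png',cv2.resize(b[90:200,195:290,::-1],None,fx=5,fy=5,interpolation=2))
```

```text
{'q': array([ 0.248,  0.1  ,  1.685, -0.   ,  1.353, -1.141]), 'force': array([-1.571,  0.254, 12.925]), 'wrist_torque': array([-0.008,  0.346,  0.055]), 'tool_pos': array([0.536, 0.189, 0.13 ])}
```

View pics/s2.png

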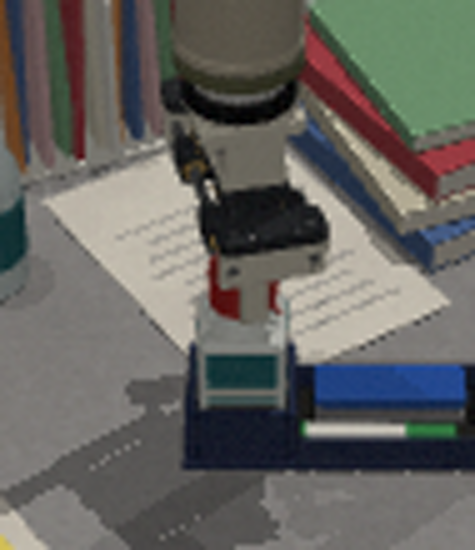

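The gripper has turned 16° with negligible torque, so the cap seems to be turning with it. I'll carry on to about 72°, past the 56° catch even with a 5° error in the starting yaw.

play_rows:
  plan:
    - {"slide":[0,0,-0.01],"roll":0.8,"fingers":-1}
    - {"slide":[0,0,0],"roll":0.8,"fingers":-1}
    - {"slide":[0,0,0],"roll":0.8,"fingers":-1}
    - {"slide":[0,0,0],"roll":0.8,"fingers":-1}
    - {"slide":[0,0,0],"roll":0,"fingers":-1}

```text
t: 6.92
tool_pos: [0.5361, 0.189, 0.1299]
orientation: [-0.208, 1.556, 0.209]
force: [-1.4, 1.4, 13.6]
opening: 0.0472
```

play_rows:
  plan:
    - {"slide":[0,0,0],"roll":0.8,"fingers":-1}
    - {"slide":[0,0,0],"roll":0.8,"fingers":-1}
    - {"slide":[0,0,0],"roll":0.8,"fingers":-1}
    - {"slide":[0,0,0],"roll":0.8,"fingers":-1}
    - {"slide":[0,0,0],"roll":0,"fingers":-1}
    - {"slide":[0,0,0],"roll":0,"fingers":-1}

```text
t: 7.68
tool_pos: [0.5361, 0.1889, 0.1299]
orientation: [-0.556, 1.494, 0.556]
force: [-0.8, 0.6, 12.8]
opening: 0.0471
```

Run:
```python
from h import *
s=robot.read_state();print({k:np.round(s[k],3) for k in('q','force','wrist_torque','tool_pos','opening')})
b=snap('side','side3')
cv2.imwrite('pics/s3.png',cv2.resize(b[90:200,195:290,::-1],None,fx=5,fy=5,interpolation=2))
```

```text
{'q': array([ 0.249,  0.1  ,  1.685,  0.   ,  1.352, -2.034]), 'force': array([-0.778,  0.555, 12.824]), 'wrist_torque': array([0.229, 0.332, 0.036]), 'tool_pos': array([0.536, 0.189, 0.13 ]), 'opening': np.float64(0.047)}
```

View pics/s3.png

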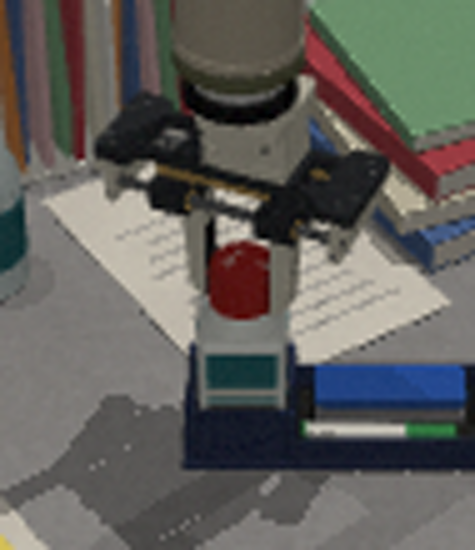

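play_rows:
  plan:
    - {"slide":[0,0,0],"roll":0.7,"fingers":-1}
    - {"slide":[0,0,0],"roll":0.7,"fingers":-1}
    - {"slide":[0,0,0],"roll":0,"fingers":-1}
    - {"slide":[0,0,0.1],"roll":0,"fingers":-1}
    - {"slide":[0,0,0.1],"roll":0,"fingers":-1}
    - {"slide":[0,0,0],"roll":0,"fingers":-1}

```text
t: 8.48
tool_pos: [0.5361, 0.1889, 0.1352]
orientation: [-0.708, 1.448, 0.707]
force: [1.6, 2.6, 5.5]
opening: 0.047
```

play_rows:
  plan:
    - {"slide":[0,0,0.05],"roll":0,"fingers":-1}
    - {"slide":[0,0,0],"roll":0,"fingers":-1}
    - {"slide":[0,0,0],"roll":0,"fingers":-1}

```text
t: 8.85
tool_pos: [0.5359, 0.1888, 0.1362]
orientation: [-0.708, 1.449, 0.707]
force: [2.3, 1.2, 5.3]
opening: 0.0466
```

play_rows:
  plan:
    - {"slide":[0,0,0.05],"roll":0,"fingers":-1}
    - {"slide":[0,0,0],"roll":0,"fingers":-1}
    - {"slide":[0,0,0],"roll":0,"fingers":-1}

```text
t: 9.22
tool_pos: [0.5348, 0.1883, 0.1365]
orientation: [-0.708, 1.452, 0.707]
force: [1.6, 1.4, 4.2]
opening: 0.0466
```

play_rows:
  plan:
    - {"slide":[0,0,0.05],"roll":0,"fingers":-1}
    - {"slide":[0,0,0],"roll":0,"fingers":-1}
    - {"slide":[0,0,0],"roll":0,"fingers":-1}

```text
t: 9.6
tool_pos: [0.5344, 0.1882, 0.1376]
orientation: [-0.708, 1.453, 0.707]
force: [3.3, -0.0, 3.9]
opening: 0.0473
```

play_rows:
  plan:
    - {"slide":[0,0,0.1],"roll":0,"fingers":-1}
    - {"slide":[0,0,0],"roll":0,"fingers":-1}
    - {"slide":[0,0,0],"roll":0,"fingers":-1}

```text
t: 9.98
tool_pos: [0.5338, 0.1882, 0.1401]
orientation: [-0.707, 1.454, 0.708]
force: [-0.1, -0.6, 0.0]
opening: 0.047
```

play_rows:
  plan:
    - {"slide":[0,0,0.1],"roll":0,"fingers":-1}
    - {"slide":[0,0,0],"roll":0,"fingers":-1}
    - {"slide":[0,0,0],"roll":0,"fingers":-1}

```text
t: 10.35
tool_pos: [0.5343, 0.1883, 0.1436]
orientation: [-0.708, 1.453, 0.708]
force: [0.7, -0.5, -1.4]
opening: 0.0467
```

play_rows:
  plan:
    - {"slide":[0,0,0.2],"roll":0,"fingers":-1}
    - {"slide":[0,0,0.3],"roll":0,"fingers":-1}
    - {"slide":[0,0,0.4],"roll":0,"fingers":-1}
    - {"slide":[0,0,0.4],"roll":0,"fingers":-1}
    - {"slide":[0,0,0.4],"roll":0,"fingers":-1}
    - {"slide":[0,0,0.3],"roll":0,"fingers":-1}
    - {"slide":[0,0,0.13],"roll":0,"fingers":-1}
    - {"slide":[0,0,0],"roll":0,"fingers":-1}
    - {"slide":[0,0,0],"roll":0,"fingers":-1}
    - {"slide":[0,0,0],"roll":0,"fingers":-1}

```text
t: 11.6
tool_pos: [0.5341, 0.1882, 0.207]
orientation: [-0.707, 1.453, 0.708]
force: [-0.5, 0.2, -0.8]
opening: 0.0467
```

Run:
```python
from h import *
np.set_printoptions(precision=4,suppress=True)
s=robot.read_state();print({k:np.round(s[k],3) for k in('q','force','wrist_torque','tool_pos','opening','t')})
b=snap('side','side4');a=snap('top','top4')
x=np.hstack([cv2.resize(i[:,:,::-1],None,fx=4,fy=4,interpolation=2) for i in (b[70:210,195:290],a[110:250,140:235])])
cv2.imwrite('pics/s4.png',x)
for t in('bottle_mouth','cap','cap_top'): print(t,[(np.round(d['point'],1),round(d['p'],2)) for d in robot.mark_of('side',t)[:2]])
X=(.534,.188)
for z in(.149,.157,.165,.19,.2,.207,.24):print(z,proj('side',(*X,z)))
```

```text
{'q': array([ 0.248,  0.046,  1.599, -0.   ,  1.498, -2.229]), 'force': array([-0.524,  0.194, -0.796]), 'wrist_torque': array([0.117, 0.087, 0.025]), 'tool_pos': array([0.534, 0.188, 0.207]), 'opening': np.float64(0.047), 't': np.float64(11.6)}
bottle_mouth [(array([243.3, 145.2]), 0.96), (array([296.9, 334.1]), 0.56)]
cap [(array([245.3, 131.3]), 0.63)]
cap_top [(array([239.8, 122.1]), 0.62)]
0.149 [243.1709 145.3047]
0.157 [243.1493 143.5327]
0.165 [243.1276 141.7468]
0.19 [243.0584 136.0746]
0.2 [243.0303 133.7662]
0.207 [243.0105 132.1366]
0.24 [242.9152 124.2986]
```

View pics/s4.png

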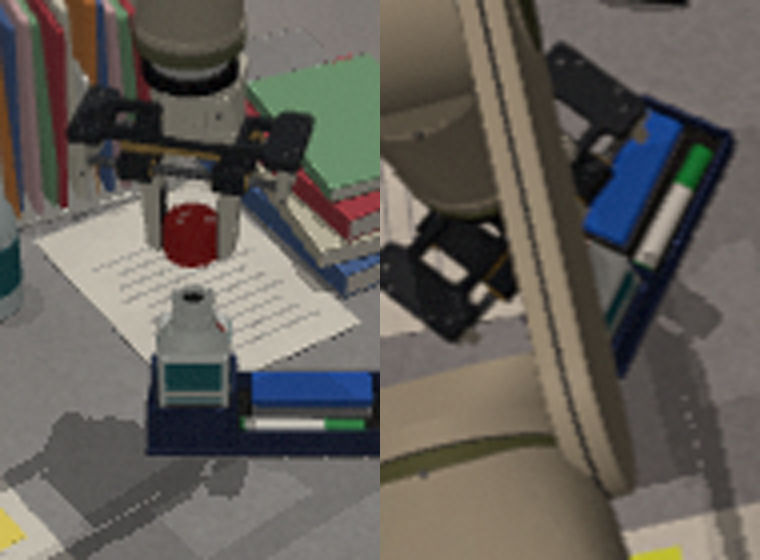

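Run:
```python
from h import *
np.set_printoptions(precision=4,suppress=True)
ims={k:cv2.imread(f'pics/{k}.png')[:,:,::-1].copy() for k in('side0','side4')}
for k,c in(('side0',(243,143)),('side4',(243,126))):
    m=redmask(ims[k],c,14); ys,xs=np.nonzero(m); print(k,xs.min(),xs.max(),ys.min(),ys.max(),xs.mean(),ys.mean())
for z in(.1435,.195,.2,.205,.21):
    p=capsil('side',.534,.188,z); print(z,p.min(0),p.max(0),mstat(p)[0])
# bottle drop: shift of label patch between frames
g=[cv2.cvtColor(ims[k],cv2.COLOR_RGB2GRAY).astype(np.float32) for k in('side0','side4')]
t=g[0][157:168,236:252]; t=g[0]
for nm,(y0,y1,x0,x1) in {'label':(153,169,234,253),'caddy':(172,186,230,295)}.items():
    r=cv2.phaseCorrelate(cv2.resize(g[0][y0:y1,x0:x1],None,fx=4,fy=4,interpolation=2),cv2.resize(g[1][y0:y1,x0:x1],None,fx=4,fy=4,interpolation=2)); print(nm,np.array(r[0])/4,r[1])
print('expected shift',proj('side',(.52,.16,.08))-proj('side',(.52,.16,.088)))
x=np.hstack([cv2.resize(ims[k][130:190,225:260,::-1],None,fx=9,fy=9,interpolation=2) for k in ims]); cv2.imwrite('pics/cmp.png',x)
```

```text
side0 237 249 136 150 242.87790697674419 142.75581395348837
side4 236 248 121 136 242.13888888888889 128.20555555555555
0.1435 [236.1417 134.8074] [250.0532 150.983 ] [243.1395 142.8661]
0.195 [235.8144 122.8638] [250.0888 139.3669] [242.9959 131.0846]
0.2 [235.7817 121.6716] [250.0923 138.207 ] [242.9816 129.9084]
0.205 [235.7489 120.4734] [250.0959 137.0412] [242.9672 128.7263]
0.21 [235.716  119.2693] [250.0995 135.8696] [242.9527 127.5382]
label [2.8059 2.1587] 0.005093615362420678
caddy [-0.0053  0.0037] 0.7279089264810821
expected shift [0.0219 1.6607]
```

View pics/cmp.png

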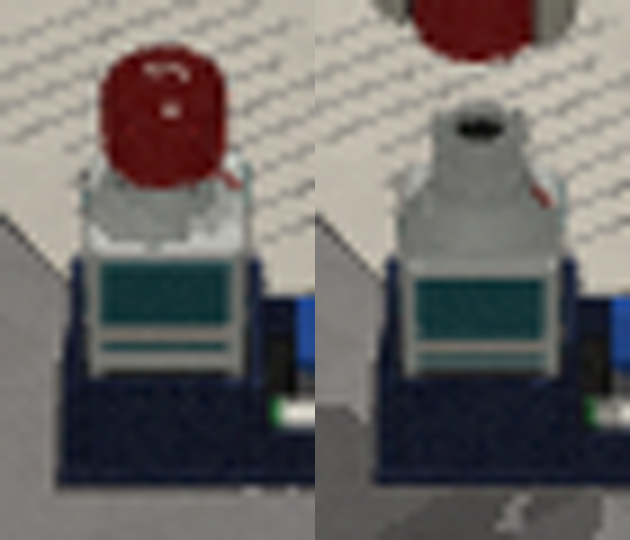

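The label has dropped about 1.7 px, where 8 mm should show as 1.66 px, so the bottle is home. The cap's lower edge is at about z = 0.207 m, which is 50 mm above the mouth, and the caddy hasn't moved. Handing in.

```bash
python3 -c "
from plant import robot
print(robot.close_job()); s=robot.read_state(); print(s['t'],s['tool_pos'],s['opening'])"
```

```text
the job is handed in; nothing more can be done
None
the job is handed in; nothing more can be done
```

The cap is off and held in the gripper about 5 cm above the open bottle, and the bottle is fully home in the caddy. I handed the job in at about 11.7 s.

**What I did:**
- I gripped the cap at 40 N and pushed it down. The bottle slid home at about 7 N, then the cap bottomed out at about 15 N.
- I turned the cap about 78° anticlockwise with almost no resisting torque, then eased it up. The force on the tool fell to about zero as the cap came free, and the lift never pulled hard enough to raise the bottle.

**What the last checks showed:**
- **Bottle:** its label sits about 1.7 px lower in the side view, matching the 1.66 px expected for 8 mm. I read this by eye from an enlarged crop, because the automatic image comparison gave no usable result on the label.
- **Cap:** its lower edge is at about z = 0.207 m, 50 mm above the mouth, and it is upright and centred over it. I took "5 cm above" to mean the gap between the cap and the mouth.
- **Surroundings:** the caddy did not move, and the eraser and marker look untouched. I didn't check the other desk items individually; the arm kept well away from them.

The top camera's view of the cap was blocked by the arm at the end, so the final height comes from the side camera and the arm's own position reading, which agree to about 1 mm.

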